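# Feed a lime through the juicer's sprung chute flap with the pusher

### The arm

A 6-joint arm with a two-finger parallel gripper is mounted at the origin on a cart in front of the work surface, level with it; the furniture and walls round the work are solid. World frame = base frame: x ahead of the robot, y to its left, z up, the work surface at z = 0. Lengths are in m, angles in rad, forces in N, time in s.
With the tool pointing down it reaches from about 0.375 to 0.9 m from the base axis. Payload 3.1 kg.
Tool frame: the origin (TCP) lies midway between the tips of the shut fingers; the grasp point (between the pads) lies 19 mm behind it; z points along the fingers, y is the line along which they close (so a half turn about z gives the same grasp; the last joint's range is limited). The gripper opens to 85 mm and grips with 20 to 120 N. Pads are 22 mm wide; open, the fingers measure 114 mm over their backs; the gripper's body (76 mm by 85 mm) begins 54 mm behind the grasp point. The pads swing forward as they close: fully open they stand 13 mm farther back than shut.
Start: joints at [0.95, 0.527, 1.433, -0, 1.181, -0.178], TCP at [0.268, 0.565, 0.231] pointing down, gripper open.
Joint ranges: [-3.08, 3.08], [-0.75, 2.2], [0.22, 2.44], [-1.43, 4.57], [0, 2.65], [-2.85, 2.85]. Speed limits (rad/s): [2.79, 2.79, 3.14, 3.14, 3.14, 3.14].

### API

Orientations are given as a unit quaternion [x, y, z, w].
In Python, from station import manip gives the robot as it stands.
- The arm moves only by the tool step_arm, never from a script. Its argument "targets" is text: rows parted by semicolons, each of 4 numbers parted by spaces: the shift along the tool's x, y, z in mm, then the turn about the tool's z in degrees. A call has 1 to 12 rows; each row is the pose to reach, as a shift and turn from the pose commanded when the call began, along the tool's axes at that moment; what a row does not reach only later rows make up. A row lasts 1/10 s, in which the tool goes at most 50 mm and 8.59 degrees, less where a joint would pass 70% of its speed; a pose out of reach is approached as far as the arm can. A call with a gripper value outside its range is refused whole. "gripper" is the closure, from 0 (fully open) to 1 (shut), set as the call begins (left out, the last holds). The fingers move at their own pace and stop on an object; "squeeze" is the grip in N (left out, the last holds). Time passes only in rows, so rows that repeat a pose let the fingers close. It gives the time, the measured TCP pose, the force, the opening and the grip force at its end, in the units of the state.
- manip.sense(): the state, without advancing time (a new reading comes with each control period).
- manip.snapshot(name): name is "scene" or "top" or "wrist"; returns the picture (400x640x3 uint8, red, green, blue); there is no depth.
- manip.get_calibration(name): a dict with "fov_y" (degrees; the focal length in pixels is half the picture's height over the tangent of half this angle, whatever the lens; pixels are square), "cx", "cy" (the principal point, pixels), "extrinsics" (4x4, takes a point from camera to world coordinates); the wrist camera has in their place "tool_from_camera" (4x4, takes a point from camera to tool coordinates, whose origin is the TCP and whose axes are the flange's). Camera axes: x right, y down, z forward; pixel columns grow to the right and rows downward; lengths in m; the calibration is good to about 2 mm. A picture is of the moment at which its call begins: read the wrist's pose just before it. get_calibration takes no time and is no camera call.
- manip.sign_off(): hands the job in; it is judged then, once.
Trained networks look in the newest picture that a camera, given by its name, has taken for a name from the list of things; names that differ only in an ending like _2 or _b are one class to them, and where a whole thing is asked for, a point or a joint stands for the part that bears it (a point fixed in the world has none). Each returns a list of dicts, best first, with "p" (0 to 1); they miss things now and then, are a little off and sometimes report something else, mostly with a low value. They report only what shows in the picture. A call takes as long as a camera call. They do not tell look-alikes from the thing itself.
- manip.recognise(camera, query): "position" ([column, row] in pixels, amid what is visible of it).
- manip.masks_of(camera, query): "pixels" (400x640 bool, what is visible of it) and "position" ([column, row] in pixels, amid what is visible of it).
- manip.mark_of(camera, query): "position" ([column, row] in pixels: a listed point, or the origin of a listed thing).
The state is a dict: "t": time; "q": joint angles; "qd": joint speeds; "tau": joint torques, N m; "tcp_pos": TCP position; "tool_rot": TCP orientation; "force": force on the tool from outside, world axes, zero at the start; "ft_torque": the same for the moment, N m; "finger_gap": opening from 0.0 (shut) to 1.0 (fully open); "gripper_force": force on a finger pad.
Only numpy, scipy, OpenCV 4.12 (cv2) and the standard library are available. Lean on these libraries where they do the work, as an engineer would, in place of code of your own. Each camera call takes 0.05 s, during which the arm holds its last target. There are 200 camera calls.

### The job

Load the lime that lies on the chopping board into the slow juicer: put it into the feed chute so that it lies on the shut flap, then press it through the flap with the pusher (never with the gripper) until the pusher's collar bears on the rim of the chute under a firm push of about 15 N; feel your way and never push harder than about 20 N. Draw the pusher out again so that the flap springs shut behind the lime, and stand the pusher upright back on the chopping board.

Things in the scene. Friction and masses are not known exactly. Their poses are not given: they have to be found in the camera images.
- lime_center (a point): Centre of the loose lime, a firm oval fruit 60 mm long (its own x axis) and 48 mm thick (its own y and z axes), about 60 g. It starts lying on the chopping board, centre 24 mm above the board.
- pusher_grip (a point): On the axis of the loose white pusher (160 g, upright on the board): shank 66 mm across, 84 mm long (foot flat 44 mm across, edge bevelled 12 mm), on it a collar 98 mm across, 6 mm thick, on that a round grip 32 mm across, 50 mm high. This point is 28 mm above the collar's top, 22 mm below the top end, 118 mm above the foot. z runs up the axis.
- pusher_collar (a point): Point on the pusher's axis at the underside of its collar, 84 mm above the foot and 34 mm below pusher_grip. It meets chute_mouth when the pusher is fully home; the foot is then 22 mm below the flap's hinge.
- chute_mouth (a point): Centre of the mouth of the juicer's upright feed chute, level with the flat rim on top, 197 mm above the worktop. Round bore 70 mm across (flared to 83 mm over the top 8 mm): the pusher has 2 mm of play all round. The shut flap closes it 62 mm below the mouth. Axes: z up; y along the clear drum, away from the motor block.
- chute_rim: The flat white ring round the mouth of the chute, 104 mm outside and 93 mm inside diameter; its top face is level with chute_mouth; origin on the chute's axis, 8 mm below that face. The pusher's collar comes to bear on it; it does not give, but the pusher slips a few mm in a gripper under the push. Should the lime catch under the foot before the collar is home, ease the pusher back a little and press again.
- flap (a joint): Angle (rad) of the round metal flap in the chute: 0 shut (level), growing as it swings down into the drum, to 1.3 at most; it cannot swing up. Hinged at y = -43 mm of chute_mouth. A spring shuts it (0.1 N m when shut, 0.08 more per rad): it carries the lime but gives way at 2 to 4 N on it. The pusher, home, holds it about 0.75 rad open and feels about 3 to 8 N.
- juicer: The whole juicer, fixed. Origin on the worktop under the chute; axes as chute_mouth. Motor block 124 mm wide, 160 mm high, y = -66 to -230 mm. Drum, 104 mm across, y = -70 to 142 mm with its nozzle; inside 74 mm wide, y = -48 to 100 mm, the floor sloping from 74 mm (motor end) to 52 mm high, so that fruit past the flap rolls to y of about 70 mm.
- board: The flat plastic chopping board, fixed, 190 mm (its x) by 280 mm (its y) and 10 mm thick; origin at the centre of its underside, z up.
There are look-alikes about, which are no part of the job. Leave any purple look-alike of the part that bears pusher_grip alone.

How it is judged:
By the outcome, as a careful person would: the job done as asked, in the order asked, and still so for the second after the job is handed in, with the robot touching nothing.
It also fails if it takes over 72 s, if anything falls off the work surface, if the arm or the gripper's body presses on something with over 40 N, if the wrist force passes 120 N, or if a joint passes its speed limit or range.

## Working session

There is one attempt and no reset: what is moved stays moved. The work goes in short steps, Python scripts to look and compute and a tool call to move; the robot and the scene stay as the last step left them, time stands still between calls to the robot, and variables do not carry over. Pictures are saved under pics/ and viewed, at most 12 in all, crops included, and the job is handed in when it is done.

Besides the shell and the picture viewer there is one more tool, called in YAML: its name, and indented under it one key for each argument. step_arm: Moves the arm, as the interface text tells. Its arguments: {"type":"object","properties":{"targets":{"type":"string"},"gripper":{"type":"number"},"squeeze":{"type":"number"}},"required":["targets"]}

```bash
mkdir -p pics; cat > h.py <<'E'
import numpy as np, cv2
from scipy.spatial.transform import Rotation as R
from station import manip as m
def ray(cam,px,T=None):
    c=m.get_calibration(cam); f=200/np.tan(np.radians(c['fov_y']/2))
    E=np.array(c['extrinsics']) if T is None else T@np.array(c['tool_from_camera'])
    d=E[:3,:3]@np.array([(px[0]-c['cx'])/f,(px[1]-c['cy'])/f,1]); return E[:3,3],d/np.linalg.norm(d)
def atz(cam,px,z,T=None):
    o,d=ray(cam,px,T); return o+d*(z-o[2])/d[2]
def meet(rs):
    A=0;b=0
    for o,d in rs:
        P=np.eye(3)-np.outer(d,d);A=A+P;b=b+P@o
    return np.linalg.solve(A,b)
def tool(s=None):
    s=s or m.sense();T=np.eye(4);T[:3,:3]=R.from_quat(s['tool_rot']).as_matrix();T[:3,3]=s['tcp_pos'];return T
def rel(p):
    T=tool();return np.round(1000*T[:3,:3].T@(np.array(p)-T[:3,3]),1)
E
python3 - <<'E'
from h import *
np.set_printoptions(precision=4,suppress=True)
ims={}
for cam in('scene','top'):
    ims[cam]=m.snapshot(cam)
    c=m.get_calibration(cam);print(cam,c['fov_y'],c['cx'],c['cy'],np.array(c['extrinsics']).tolist())
    for q,z in(('lime_center',.034),('pusher_grip',.128),('pusher_collar',.094),('chute_mouth',.197),('juicer',0),('board',0)):
        for r in m.mark_of(cam,q)[:3]: print(cam,q,round(r['p'],2),np.round(r['position'],1),atz(cam,r['position'],z)[:2])
for k,v in ims.items(): cv2.imwrite(f'pics/{k}.png',v[:,:,::-1])
s=m.sense();print(s['t'],s['tcp_pos'],s['tool_rot'],tool()[:3,:3])
E
```

```text
scene 46.04329090647846 320.9081680490202 200.2064998004749 [[0.6271166898202929, -0.5295389959518718, 0.5712382244870542, -0.24144185851992037], [-0.7788864462674895, -0.41898628587830766, 0.4666759004563042, -0.3963422349159848], [-0.00778210573301722, -0.7375899565559338, -0.6752040393971114, 1.0531736480834093], [0.0, 0.0, 0.0, 1.0]]
scene lime_center 0.75 [325.4 239. ] [0.4974 0.1917]
scene pusher_grip 0.95 [200.9 150.8] [0.4836 0.705 ]
scene pusher_grip 0.94 [210.2 179.3] [0.4045 0.5691]
scene pusher_grip 0.66 [415.2 286.1] [ 0.443  -0.1293]
scene pusher_collar 0.98 [205.8 160.6] [0.4842 0.6902]
scene pusher_collar 0.94 [212.7 187.1] [0.4076 0.5695]
scene pusher_collar 0.86 [412.6 291.5] [ 0.4497 -0.1229]
scene chute_mouth 0.7 [487.6 238.7] [ 0.6284 -0.2148]
scene juicer 0.91 [467.4 286.7] [ 0.6252 -0.2056]
top 45.41449219399682 324.88250528407485 207.4669198775402 [[-0.013831908099666054, -0.9914006367583624, 0.13012861235499182, 0.3105495314420426], [-0.9998794873264667, 0.01279647472599653, -0.008789826980596955, 0.24116471159117334], [0.007049052566429982, -0.13023451028702132, -0.9914581600794938, 1.7257039240592376], [0.0, 0.0, 0.0, 1.0]]
top lime_center 0.43 [337.4 216.4] [0.4999 0.182 ]
top pusher_grip 0.89 [287.9 199.2] [0.55   0.3515]
top pusher_grip 0.78 [382.6 209.9] [0.5095 0.0325]
top pusher_grip 0.74 [221.6 241.9] [0.4089 0.573 ]
top pusher_collar 0.82 [424.  227.3] [ 0.4517 -0.1123]
top pusher_collar 0.79 [286.8 200.5] [0.5506 0.3577]
top pusher_collar 0.68 [378.6 211.6] [0.508 0.042]
top chute_mouth 0.6 [457.8 173.6] [ 0.617  -0.2076]
top board 0.92 [309.6 214.9] [0.5105 0.2818]
0.7 [0.2678 0.5647 0.2313] [0.2196 0.9756 0.     0.    ] [[-0.9036  0.4285  0.    ]
 [ 0.4285  0.9036  0.    ]
 [-0.      0.0001 -1.    ]]
```

View pics/scene.png

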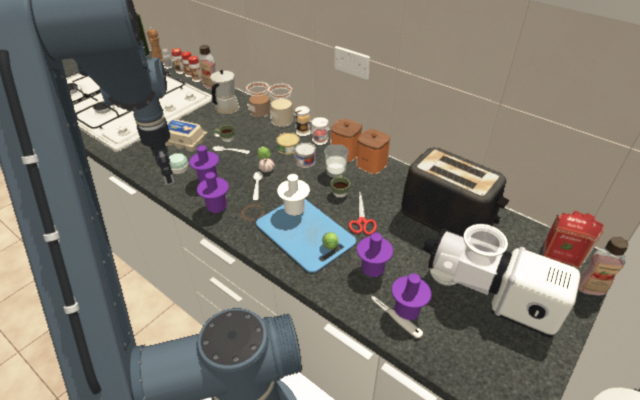

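View pics/top.png

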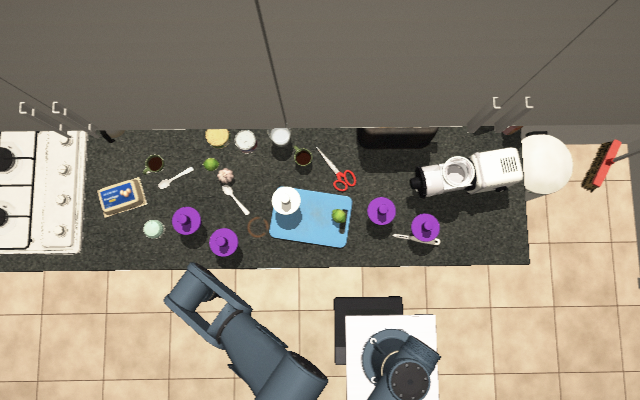

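The scene picture shows the white pusher at (293,190) on the blue board, the lime at (330,240) with a small dark object at (330,252), and the juicer mouth at (485,240). In the top picture the pusher is at (286,200), the lime at (338,215) and the mouth at (458,173). The purple pushers are look-alikes. I'm moving over the lime for a close look.

step_arm:
  targets: "-345 -235 -10 0;-345 -235 -10 0;-345 -235 -10 0;-345 -235 -10 0;-345 -235 -10 0;-345 -235 -10 0;-345 -235 -10 0;-345 -235 -10 0;-345 -235 -10 0;-345 -235 -10 0;-345 -235 -10 0;-345 -235 -10 0"

```text
t: 1.9
tcp_pos: [0.4779, 0.2055, 0.2413]
tool_rot: [0.219, 0.976, 0.0, -0.0]
force: [-0.1, 0.3, 0.0]
finger_gap: 1.003
gripper_force: 0.0
```

```bash
cat > look.py <<'E'
from h import *
import sys
np.set_printoptions(precision=4,suppress=True)
def look(name,qs):
    T=tool();im=m.snapshot('wrist');cv2.imwrite(f'pics/{name}.png',im[:,:,::-1])
    print('tcp',T[:3,3],'yaw',np.degrees(np.arctan2(T[1,0],T[0,0])))
    for q,z in qs:
        for r in m.mark_of('wrist',q)[:3]:
            w=atz('wrist',r['position'],z,T);print(q,round(r['p'],2),np.round(r['position'],1),w[:2],rel(w))
    return T,im
E
python3 - <<'E'
from look import *
print(np.array(m.get_calibration('wrist')['tool_from_camera']),m.get_calibration('wrist')['fov_y'])
T,im=look('w1',[('lime_center',.034),('pusher_grip',.128),('pusher_collar',.094)])
for r in m.masks_of('wrist','lime_center')[:2]:
    M=r['pixels'];c=cv2.findContours(M.astype(np.uint8),0,1)[0];c=max(c,key=cv2.contourArea)
    P=np.array([atz('wrist',p[0],.034,T)[:2] for p in c]).astype(np.float32)
    print(r['p'],r['position'],cv2.fitEllipse(P))
E
```

```text
[[-0.0006 -0.9641 -0.2656  0.0674]
 [ 1.     -0.0005 -0.0002  0.0001]
 [ 0.     -0.2656  0.9641 -0.1431]
 [ 0.      0.      0.      1.    ]] 63.36866814043415
tcp [0.4779 0.2055 0.2413] yaw 154.7011862177564
lime_center 0.57 [303.1 204.5] [0.5018 0.1742] [-35.2 -18.4 207.2]
lime_center 0.35 [531.7 195.3] [0.6015 0.4098] [-24.8 237.3 207.2]
pusher_grip 0.93 [532.1 195.7] [0.5525 0.3629] [ -0.3 174.  113.3]
pusher_grip 0.62 [166.6 299.5] [0.5064 0.0406] [ -96.1 -137.2  113.3]
pusher_collar 0.94 [508.2 186.9] [0.5528 0.3624] [ -0.7 173.7 147.3]
pusher_collar 0.77 [ 27.7 292.5] [ 0.4515 -0.1075] [-109.5 -294.5  147.3]
pusher_collar 0.72 [184.3 282.5] [0.5094 0.0413] [ -98.4 -135.2  147.3]
0.57 [306.4, 205.1] ((0.5032446980476379, 0.17800699174404144), (0.047476232051849365, 0.05513738468289375), 136.54652404785156)
```

View pics/w1.png

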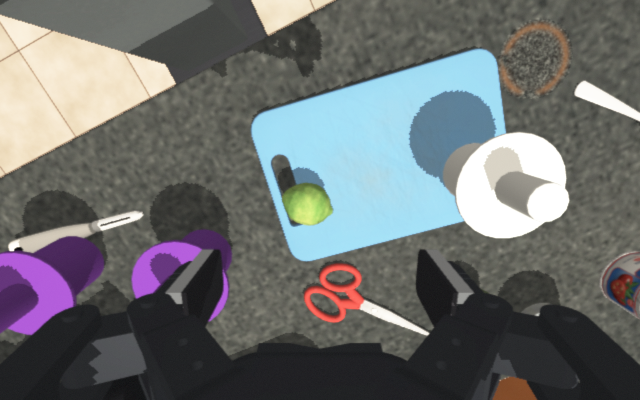

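The wrist picture shows the lime at (306,205), long axis roughly along image x and tipped slightly down to the right. The white pusher's top is at (545,200). The dark thing is only the board's handle slot. Next I'm lining up and descending partway.

step_arm:
  targets: "-36 -17 40 -72;-36 -17 100 -72;-36 -17 100 -72;-36 -17 100 -72;-36 -17 100 -72;-36 -17 100 -72;-36 -17 100 -72;-36 -17 100 -72;-36 -17 100 -72;-36 -17 100 -72;-36 -17 100 -72"

```text
t: 3.25
tcp_pos: [0.504, 0.1741, 0.1413]
tool_rot: [-0.395, 0.918, -0.0, 0.0]
force: [-0.5, -0.4, -0.2]
finger_gap: 1.001
gripper_force: 0.0
```

```bash

python3 - <<'E'
from look import *
T,im=look('w2',[('lime_center',.034)])
for r in m.masks_of('wrist','lime_center')[:2]:
    M=r['pixels'];c=cv2.findContours(M.astype(np.uint8),0,1)[0];c=max(c,key=cv2.contourArea)
    P=np.array([atz('wrist',p[0],.034,T)[:2] for p in c]).astype(np.float32)
    print(r['p'],r['position'],cv2.fitEllipse(P))
print(m.sense()['q'])
E
```

```text
tcp [0.504  0.1741 0.1413] yaw -133.41105165398412
lime_center 0.89 [324.4 200.5] [0.5027 0.1791] [ -2.8   4.5 107.3]
0.63 [323.9, 201.1] ((0.5024789571762085, 0.17897486686706543), (0.04693898558616638, 0.056594062596559525), 140.41220092773438)
[ 0.1226  0.5343  1.7483 -0.      0.859  -2.2616]
```

View pics/w2.png

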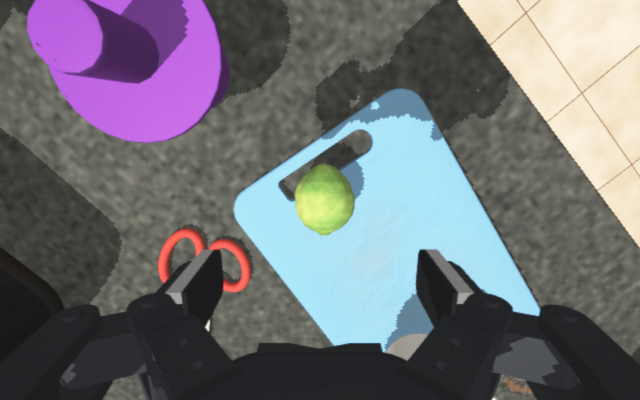

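The lime sits at (324,200), aligned between the fingers. Descending and gripping.

step_arm:
  targets: "-2 4 40 -3;-2 4 80 -3;-2 4 105 -3;-2 4 119 -3;-2 4 119 -3;-2 4 119 -3"

```text
t: 4.0
tcp_pos: [0.5031, 0.1781, 0.0228]
tool_rot: [-0.42, 0.908, -0.0, 0.0]
force: [0.5, 0.7, 0.6]
finger_gap: 0.999
gripper_force: 0.0
```

step_arm:
  targets: "0 0 0 0;0 0 0 0;0 0 0 0;0 0 0 0;0 0 0 0;0 0 0 0;0 0 0 0;0 0 0 0"
  gripper: 1
  squeeze: 25

```text
t: 4.8
tcp_pos: [0.5033, 0.178, 0.0237]
tool_rot: [-0.42, 0.908, -0.0, 0.001]
force: [-0.3, -0.6, 5.6]
finger_gap: 0.53
gripper_force: 24.8
```

step_arm:
  targets: "0 0 -50 0;0 0 -100 8;0 0 -150 17;0 0 -200 25;0 0 -250 34;0 0 -300 37;0 0 -300 37;0 0 -300 37"

```text
t: 5.6
tcp_pos: [0.5026, 0.178, 0.324]
tool_rot: [-0.11, 0.994, 0.0, 0.002]
force: [0.0, -0.4, -0.1]
finger_gap: 0.526
gripper_force: 26.1
```

```bash

python3 - <<'E'
from look import *
T,im=look('w3',[('chute_mouth',.197)])
print(m.sense()['q'],rel([.62,-.21,.33]))
E
```

```text
tcp [0.5026 0.178  0.324 ] yaw -167.34461710858136
[ 0.1306  0.3036  1.5462 -0.      1.2948 -1.6608] [ -31.1 -404.4   -9.2]
```

step_arm:
  targets: "-28 -370 -10 0;-28 -370 -10 0;-28 -370 -10 0;-28 -370 -10 0;-28 -370 -10 0;-28 -370 -10 0;-28 -370 -10 0;-28 -370 -10 0;-28 -370 -10 0;-28 -370 -10 0;-28 -370 -10 0"

```text
t: 6.8
tcp_pos: [0.6098, -0.1753, 0.3309]
tool_rot: [-0.111, 0.994, 0.001, -0.001]
force: [0.2, 0.3, -1.0]
finger_gap: 0.529
gripper_force: 26.2
```

```bash
cat > chute.py <<'E'
from look import *
def chute(name):
    T,im=look(name,[('chute_mouth',.197),('chute_rim',.189),('juicer',0)])
    for r in m.masks_of('wrist','chute_rim')[:1]:
        M=r['pixels'].astype(np.uint8);c=max(cv2.findContours(M,0,1)[0],key=cv2.contourArea)
        c=cv2.convexHull(c)
        P=np.array([atz('wrist',p[0],.197,T)[:2] for p in c]).astype(np.float32)
        e=cv2.fitEllipse(P);print(r['p'],r['position'],e,rel([*e[0],.197]))
    return T,im
E
python3 -c "
from chute import *
chute('w4');print(m.sense()['q'])"
```

```text
tcp [ 0.6098 -0.1753  0.3309] yaw -167.3015526856049
chute_mouth 0.91 [277.3 194.4] [ 0.6218 -0.21  ] [ -3.7 -36.7 134.9]
juicer 0.74 [292.2 165.3] [ 0.6283 -0.211 ] [ -9.5 -38.6 332.5]
0.87 [244.3, 157.4] ((0.623912513256073, -0.20975622534751892), (0.10136596858501434, 0.10378144681453705), 46.520233154296875) [ -5.5 -36.1 135.6]
[-0.4559  0.4516  1.2763  0.      1.4136 -2.2487]
```

View pics/w4.png

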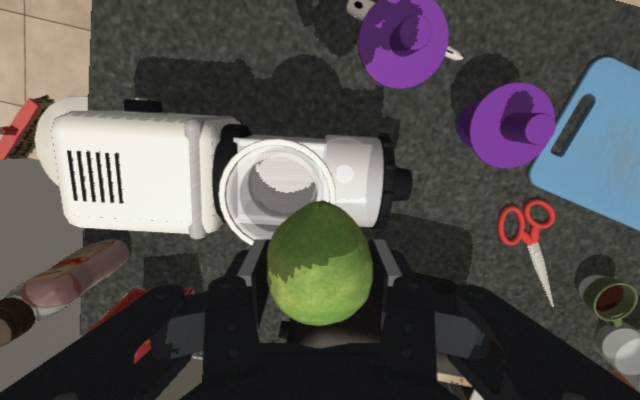

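The mouth shows at (277,195), with the lime held centrally. Moving over the chute and lowering.

step_arm:
  targets: "-5 -36 0 0;-5 -36 50 0;-5 -36 90 0;-5 -36 115 0;-5 -36 125 0;-5 -36 132 0;-5 -36 136 0;-5 -36 139 0;-5 -36 139 0"

```text
t: 7.95
tcp_pos: [0.624, -0.2112, 0.1943]
tool_rot: [-0.11, 0.994, -0.001, 0.001]
force: [-1.5, 0.5, -0.6]
finger_gap: 0.528
gripper_force: 26.2
```

step_arm:
  targets: "0 0 0 0;0 0 0 0;0 0 0 0;0 0 0 0;0 0 -10 0;0 0 -40 0;0 0 -80 0;0 0 -120 0;45 0 -140 0;90 0 -140 0;90 0 -140 0"
  gripper: 0.38

```text
t: 9.05
tcp_pos: [0.5308, -0.2305, 0.3347]
tool_rot: [-0.109, 0.994, 0.0, -0.002]
force: [0.1, 0.1, -1.2]
finger_gap: 0.625
gripper_force: 0.0
```

```bash
python3 -c "
from chute import *
T,im=chute('w5');print(m.sense()['q'],[ (r['p'],r['position']) for r in m.recognise('wrist','lime_center')])
"
```

```text
tcp [ 0.5308 -0.2305  0.3347] yaw -167.52898600395227
chute_mouth 0.71 [320.1 284.9] [ 0.6237 -0.2088] [-91.    2.5 137.6]
juicer 0.91 [316.7 219.4] [ 0.6248 -0.2134] [-89.3  -1.9 334. ]
0.93 [308.8, 242.3] ((0.6236279606819153, -0.20977620780467987), (0.10344279557466507, 0.10532248765230179), 113.40987396240234) [-89.2   1.6 136.6]
[-0.5973  0.3712  1.4059  0.0003  1.3633 -2.3891] [(0.85, [316.8, 270.6])]
```

View pics/w5.png

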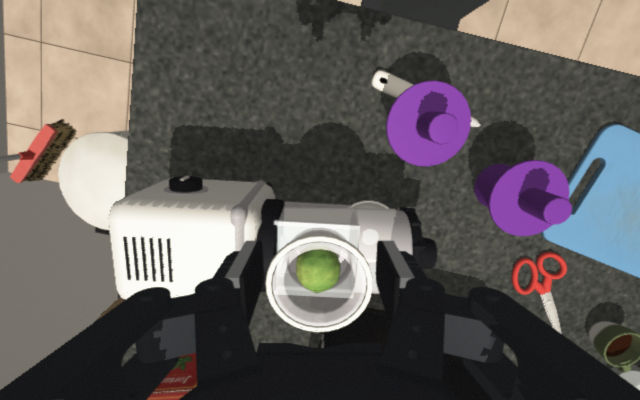

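The lime shows at (318,270), lying inside the chute on the flap. Now to the white pusher.

step_arm:
  targets: "-140 575 20 0;-140 575 20 0;-140 575 20 0;-140 575 20 0;-140 575 20 0;-140 575 20 0;-140 575 20 0;-140 575 20 0;-140 575 20 0;-140 575 20 0;-140 575 20 0;-140 575 20 0"
  gripper: 0

```text
t: 10.55
tcp_pos: [0.5464, 0.3649, 0.3125]
tool_rot: [-0.111, 0.994, 0.0, -0.0]
force: [0.4, 0.1, -0.3]
finger_gap: 1.003
gripper_force: 0.0
```

step_arm:
  targets: "-2 15 20 0;-3 15 40 0;-3 15 70 0;-3 15 70 0;-3 15 70 0"

```text
t: 11.05
tcp_pos: [0.5462, 0.3769, 0.2426]
tool_rot: [-0.11, 0.994, -0.0, -0.001]
force: [-0.9, -0.6, 1.3]
finger_gap: 0.997
gripper_force: 0.0
```

```bash
cat > push.py <<'E'
from look import *
def push(name):
    T,im=look(name,[('pusher_grip',.128),('pusher_collar',.094)])
    for r in m.masks_of('wrist','pusher_grip')[:2]:
        M=r['pixels'].astype(np.uint8);print('mask',r['p'],r['position'],M.sum())
    return T,im
E
python3 -c "
from push import *
push('w6')"
```

```text
tcp [0.5462 0.3769 0.2426] yaw -167.33429840226498
pusher_grip 0.73 [604.4  82.5] [0.414  0.5668] [ 88.9 214.3 116.7]
pusher_grip 0.56 [299.2 197.2] [0.5514 0.3613] [ -0.2 -16.3 116.8]
pusher_collar 0.92 [572.7  87.4] [0.4148 0.5691] [ 87.9 216.4 151. ]
pusher_collar 0.84 [302.  188.3] [0.5518 0.362 ] [ -0.5 -15.7 151.1]
mask 0.92 [614.1, 189.9] 3983
mask 0.76 [571.1, 84.3] 12508
```

View pics/w6.png

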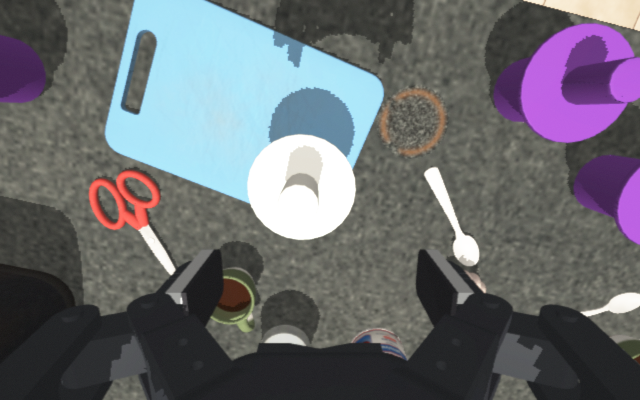

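The white pusher's grip top is at (301,197). I'm descending onto it.

step_arm:
  targets: "-1 -16 0 0;-1 -16 40 0;-1 -16 80 0;-1 -16 110 0;-1 -16 128 0;-1 -16 133 0;-1 -16 133 0;-1 -16 133 0"

```text
t: 12.05
tcp_pos: [0.552, 0.3609, 0.1119]
tool_rot: [-0.11, 0.994, 0.0, 0.001]
force: [-0.2, 0.0, -0.1]
finger_gap: 0.998
gripper_force: 0.0
```

step_arm:
  targets: "0 0 0 0;0 0 0 0;0 0 0 0;0 0 0 0;0 0 0 0;0 0 0 0;0 0 0 0;0 0 0 0;0 0 0 0"
  gripper: 1
  squeeze: 60

```text
t: 12.95
tcp_pos: [0.5512, 0.3613, 0.1111]
tool_rot: [-0.11, 0.994, 0.0, 0.001]
force: [0.0, 0.5, 5.8]
finger_gap: 0.36
gripper_force: 59.3
```

step_arm:
  targets: "0 0 -30 0;0 0 -80 0;0 0 -130 0;0 0 -180 0;0 0 -240 0;0 0 -240 0;0 0 -240 0"

```text
t: 13.65
tcp_pos: [0.5512, 0.3612, 0.3522]
tool_rot: [-0.11, 0.994, 0.001, 0.002]
force: [-0.1, -1.1, -1.2]
finger_gap: 0.366
gripper_force: 59.4
```

```bash
python3 -c "
from look import *
s=m.sense();print(s['force'],tool()[:3,3],rel([.6236,-.2098,.35]))
T=tool();im=m.snapshot('wrist');cv2.imwrite('pics/w7.png',im[:,:,::-1])
for q in ('pusher_grip','pusher_collar'):
  for r in m.mark_of('wrist',q)[:2]:
    print(q,r['p'],r['position'],rel(atz('wrist',r['position'],T[2,3]+(.017 if 'grip' in q else -.017),T)))
"
```

```text
[-0.1094 -1.147  -1.2374] [0.5512 0.3612 0.3522] [  54.3 -573.     1.6]
pusher_grip 0.9 [317.3, 272.8] [ -2.   -0.2 -21.6]
pusher_grip 0.82 [536.7, 85.4] [ 74.2  80.6 -21.3]
pusher_collar 0.87 [322.4, 240.5] [-1.8  2.5 11.5]
pusher_collar 0.85 [54.1, 73.2] [  81.5 -121.7   12.3]
```

View pics/w7.png

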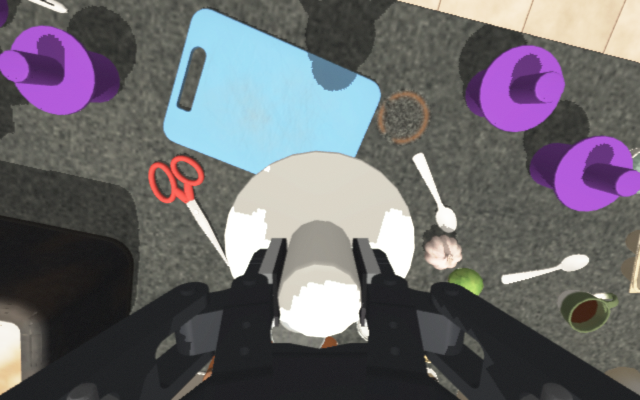

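The pusher is held upright between the pads, collar centred near (320,240). Carrying it over the chute.

step_arm:
  targets: "55 -573 -10 0;55 -573 -10 0;55 -573 -10 0;55 -573 -10 0;55 -573 -10 0;55 -573 -10 0;55 -573 -10 0;55 -573 -10 0;55 -573 -10 0;55 -573 -10 0;55 -573 -10 0;55 -573 -10 0"

```text
t: 15.0
tcp_pos: [0.6213, -0.2145, 0.3564]
tool_rot: [-0.108, 0.994, 0.001, -0.003]
force: [-0.0, 0.7, -1.0]
finger_gap: 0.36
gripper_force: 59.7
```

step_arm:
  targets: "0 0 0 0;0 0 0 0;0 0 0 0"

```text
t: 15.3
tcp_pos: [0.6216, -0.2087, 0.3585]
tool_rot: [-0.111, 0.994, 0.001, -0.001]
force: [-0.1, -0.1, -0.8]
finger_gap: 0.359
gripper_force: 59.7
```

```bash
python3 -c "
from look import *
print(m.sense()['force'],m.sense()['q'],rel([.6236,-.2098,.298]))
T=tool();im=m.snapshot('wrist')
"
```

```text
[-0.0788 -0.1018 -0.8292] [-0.4943  0.4686  1.1785  0.0006  1.4985 -2.2866] [-1.9 -1.7 60.5]
```

step_arm:
  targets: "0 -1.5 25 0;0 -1.5 45 0;0 -1.5 55 0;0 -1.5 60 0;0 -1.5 64 0;0 -1.5 68 0;0 -1.5 68 0"

```text
t: 16.05
tcp_pos: [0.6227, -0.2116, 0.2924]
tool_rot: [-0.11, 0.994, -0.0, 0.0]
force: [-1.0, 0.4, -1.8]
finger_gap: 0.358
gripper_force: 59.8
```

step_arm:
  targets: "0 0 4 0;0 0 8 0;0 0 12 0;0 0 15 0;0 0 18 0;0 0 20 0;0 0 20 0"

```text
t: 16.75
tcp_pos: [0.6228, -0.2114, 0.2721]
tool_rot: [-0.11, 0.994, 0.0, 0.0]
force: [0.7, 1.5, 2.9]
finger_gap: 0.361
gripper_force: 60.1
```

step_arm:
  targets: "0 0 4 0;0 0 8 0;0 0 12 0;0 0 15 0;0 0 18 0;0 0 20 0;0 0 20 0"

```text
t: 17.45
tcp_pos: [0.6228, -0.2116, 0.2511]
tool_rot: [-0.11, 0.994, 0.0, -0.0]
force: [2.9, 1.2, -3.6]
finger_gap: 0.36
gripper_force: 59.8
```

step_arm:
  targets: "0 0 4 0;0 0 8 0;0 0 12 0;0 0 15 0;0 0 18 0;0 0 20 0;0 0 20 0"

```text
t: 18.15
tcp_pos: [0.6228, -0.2116, 0.2318]
tool_rot: [-0.11, 0.994, 0.0, 0.0]
force: [1.9, 3.0, 1.3]
finger_gap: 0.358
gripper_force: 60.1
```

step_arm:
  targets: "0 0 3 0;0 0 6 0;0 0 9 0;0 0 11 0;0 0 13 0;0 0 13 0"

```text
t: 18.75
tcp_pos: [0.6233, -0.212, 0.2211]
tool_rot: [-0.11, 0.994, -0.001, 0.001]
force: [2.6, 2.7, 8.2]
finger_gap: 0.361
gripper_force: 60.9
```

step_arm:
  targets: "0 0 1 0;0 0 2 0;0 0 3 0;0 0 3 0;0 0 3 0"

```text
t: 19.25
tcp_pos: [0.6233, -0.2119, 0.218]
tool_rot: [-0.11, 0.994, -0.001, 0.001]
force: [1.4, 3.5, 6.8]
finger_gap: 0.363
gripper_force: 60.8
```

step_arm:
  targets: "0 0 1 0;0 0 2 0;0 0 3 0;0 0 3 0;0 0 3 0"

```text
t: 19.75
tcp_pos: [0.6231, -0.2116, 0.2155]
tool_rot: [-0.11, 0.994, -0.001, 0.001]
force: [1.3, 4.6, 8.9]
finger_gap: 0.361
gripper_force: 60.9
```

step_arm:
  targets: "0 0 1 0;0 0 2 0;0 0 2 0;0 0 2 0"

```text
t: 20.15
tcp_pos: [0.6232, -0.2114, 0.2142]
tool_rot: [-0.11, 0.994, -0.0, 0.001]
force: [0.4, 5.0, 11.9]
finger_gap: 0.357
gripper_force: 61.0
```

step_arm:
  targets: "0 0 1 0;0 0 1 0;0 0 1 0"

```text
t: 20.45
tcp_pos: [0.6232, -0.2114, 0.2141]
tool_rot: [-0.11, 0.994, -0.001, 0.001]
force: [-0.7, 5.6, 14.8]
finger_gap: 0.36
gripper_force: 61.4
```

```bash
python3 -c "
from look import *
s=m.sense();print(s['t'],s['force'],s['ft_torque'],tool()[:3,3])
a=[]
for c in('scene','top','wrist'): im=m.snapshot(c);a.append(im)
T=tool()
for r in m.mark_of('wrist','pusher_collar')[:1]: print(r['position'],r['p'])
A=cv2.resize(a[0][190:320,400:600],(600,390),interpolation=2);
B=cv2.resize(a[2],(320,200))
A[0:200,0:0]=0
cv2.imwrite('pics/h1.png',A[:,:,::-1]);cv2.imwrite('pics/h1w.png',a[2][:,:,::-1])
"
```

```text
20.45 [-0.7183  5.5779 14.8307] [1.1567 0.1773 0.022 ] [ 0.6232 -0.2114  0.2141]
[320.5, 242.0] 0.93
```

View pics/h1.png

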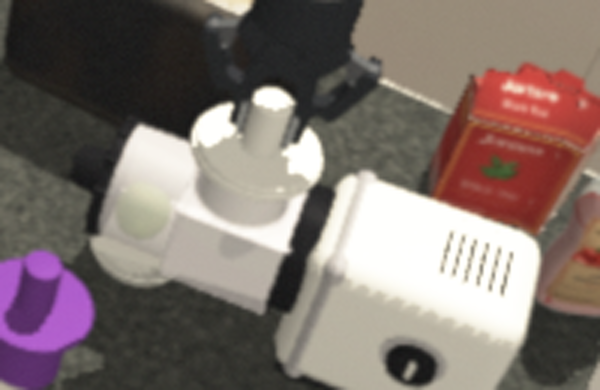

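The lime shows through the clear drum at (143,210), at the nozzle end, and the collar is on the rim. The push is about 15 N and the TCP no longer moves. Holding briefly, then drawing out.

step_arm:
  targets: "0 0 0.3 0;0 0 0.3 0;0 0 0.3 0"

```text
t: 20.95
tcp_pos: [0.6233, -0.2114, 0.2141]
tool_rot: [-0.11, 0.994, -0.001, 0.001]
force: [-1.5, 5.4, 15.8]
finger_gap: 0.359
gripper_force: 61.5
```

step_arm:
  targets: "0 0 -5 0;0 0 -15 0;0 0 -30 0;0 0 -45 0;0 0 -60 0;0 0 -80 0;0 0 -100 0;0 0 -130 0;0 0 -145 0;0 0 -145 0"

```text
t: 21.95
tcp_pos: [0.6225, -0.2135, 0.3571]
tool_rot: [-0.11, 0.994, -0.002, 0.001]
force: [-0.9, -0.4, -1.3]
finger_gap: 0.365
gripper_force: 60.0
```

```bash
python3 -c "
from look import *
im=m.snapshot('scene');cv2.imwrite('pics/s2.png',im[:,:,::-1])
print([(round(r['p'],2),r['position']) for r in m.recognise('scene','lime_center')])
im=m.snapshot('top');
b=[r for r in m.mark_of('top','board')][0]['position'];print(atz('top',b,0))
T=tool();m.snapshot('wrist')
for q in ('pusher_grip','pusher_collar'):
  for r in m.mark_of('wrist',q)[:1]:
    print(q,r['p'],r['position'],rel(atz('wrist',r['position'],T[2,3]+(.017 if 'grip' in q else -.017),T)))
print(rel([.54,.335,.36]),m.sense()['force'],m.sense()['ft_torque'])
"
```

```text
[]Traceback (most recent call last):
  File "<string>", line 6, in <module>
    b=[r for r in m.mark_of('top','board')][0]['position'];print(atz('top',b,0))
      ~~~~~~~~~~~~~~~~~~~~~~~~~~~~~~~~~~~~~^^^
IndexError: list index out of range
```

step_arm:
  targets: "-31 552 0 0;-31 552 0 0;-31 552 0 0;-31 552 0 0;-31 552 0 0;-31 552 0 0;-31 552 0 0;-31 552 0 0;-31 552 0 0;-31 552 0 0;-31 552 0 0;-31 552 0 0"

```text
t: 23.35
tcp_pos: [0.5295, 0.3391, 0.353]
tool_rot: [-0.114, 0.994, 0.001, -0.002]
force: [0.7, -0.4, -0.8]
finger_gap: 0.36
gripper_force: 60.3
```

step_arm:
  targets: "0 0 0 0;0 0 45 0;0 0 90 0;0 0 130 0;0 0 170 0;0 0 200 0;0 0 220 0;0 0 232 0;0 0 232 0;0 0 232 0"

```text
t: 24.35
tcp_pos: [0.533, 0.3331, 0.1236]
tool_rot: [-0.11, 0.994, 0.0, 0.0]
force: [0.4, -0.3, -0.0]
finger_gap: 0.361
gripper_force: 60.4
```

```bash
python3 -c "
from look import *
im=m.snapshot('wrist');cv2.imwrite('pics/w8.png',im[:,:,::-1]);s=m.sense();print(tool()[:3,3],s['force'],s['q'])
a=m.snapshot('scene');A=np.hstack([cv2.resize(a[150:300,200:360],(400,375)),cv2.resize(a[200:320,400:560],(400,300))[:,:] if 0 else cv2.resize(a[200:350,400:560],(400,375))])
cv2.imwrite('pics/s3.png',A[:,:,::-1])
"
```

```text
[0.5333 0.3335 0.1242] [ 0.5958  0.376  -0.6449] [ 0.3816  0.6623  1.5147 -0.0002  0.9622 -1.4089]
```

View pics/s3.png

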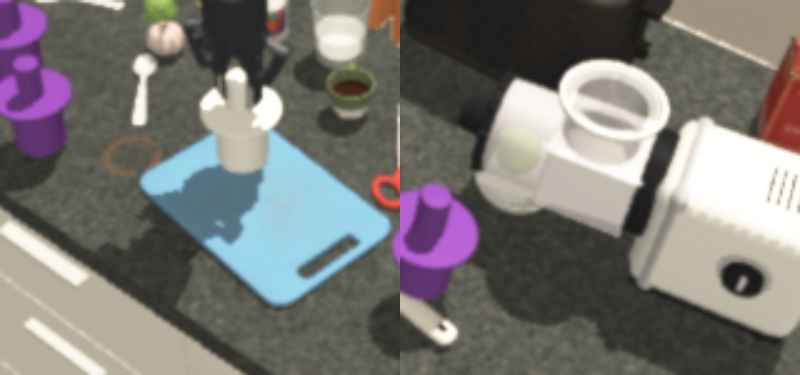

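```bash
python3 -c "
from look import *
for p in[(140,180),(268,128),(390,230),(280,305),(267,212),(243,155)]: print(p,atz('scene',(200+p[0]*.4,150+p[1]*.4),.01))
im=m.snapshot('top');h=cv2.cvtColor(im,cv2.COLOR_RGB2HSV)
M=cv2.inRange(h,(95,80,60),(115,255,255));n,l,st,ce=cv2.connectedComponentsWithStats(M)
for i in np.argsort(-st[1:,4])[:2]+1:
  c=np.argwhere(l==i)[:,::-1];P=np.array([atz('top',p,.01)[:2] for p in c]).astype(np.float32);print(st[i],cv2.minAreaRect(P))
"
```

```text
(140, 180) [0.4364 0.4206 0.01  ]
(268, 128) [0.6095 0.3569 0.01  ]
(390, 230) [0.5621 0.1263 0.01  ]
(280, 305) [0.3925 0.1567 0.01  ]
(267, 212) [0.4932 0.2606 0.01  ]
(243, 155) [0.5506 0.3491 0.01  ]
[ 311  191   41   57 1245] ((0.4934902489185333, 0.21510091423988342), (0.15264806151390076, 0.18981052935123444), 80.74287414550781)
[101 183  34  26 397] ((0.5901031494140625, 0.9774971008300781), (0.06363960355520248, 0.11108356714248657), 18.244338989257812)
```

step_arm:
  targets: "0 0 4 0;0 0 8 0;0 0 10 0;0 0 11 0;0 0 11 0;0 0 11 0"

```text
t: 25.1
tcp_pos: [0.5322, 0.3338, 0.1119]
tool_rot: [-0.11, 0.994, -0.0, -0.0]
force: [-0.8, -0.0, -1.4]
finger_gap: 0.363
gripper_force: 60.4
```

step_arm:
  targets: "0 0 1 0;0 0 2 0;0 0 2 0;0 0 2 0"

```text
t: 25.5
tcp_pos: [0.5325, 0.3339, 0.1111]
tool_rot: [-0.11, 0.994, 0.0, 0.001]
force: [-1.6, -1.4, 6.0]
finger_gap: 0.36
gripper_force: 61.1
```

Seated on the board. Releasing, then rising clear.

step_arm:
  targets: "0 0 0 0;0 0 0 0;0 0 0 0;0 0 0 0;0 0 0 0;0 0 0 0;0 0 0 0;0 0 0 0;0 0 0 0;0 0 0 0"
  gripper: 0

```text
t: 26.5
tcp_pos: [0.5322, 0.3337, 0.11]
tool_rot: [-0.11, 0.994, 0.0, 0.0]
force: [0.2, -0.2, -0.3]
finger_gap: 1.0
gripper_force: 0.0
```

step_arm:
  targets: "0 0 -20 0;0 0 -50 0;0 0 -90 0;0 0 -130 0;60 0 -150 0;120 0 -150 0;120 0 -150 0;120 0 -150 0"

```text
t: 27.3
tcp_pos: [0.4112, 0.3067, 0.2605]
tool_rot: [-0.111, 0.994, -0.0, -0.001]
force: [0.4, -0.3, 0.2]
finger_gap: 1.0
gripper_force: 0.0
```

```bash
python3 -c "
from look import *
a=m.snapshot('scene');A=np.hstack([cv2.resize(a[150:300,200:360],(400,375)),cv2.resize(a[200:350,400:560],(400,375))])
cv2.imwrite('pics/s4.png',A[:,:,::-1])
"
```

```text
(no output)
```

View pics/s4.png

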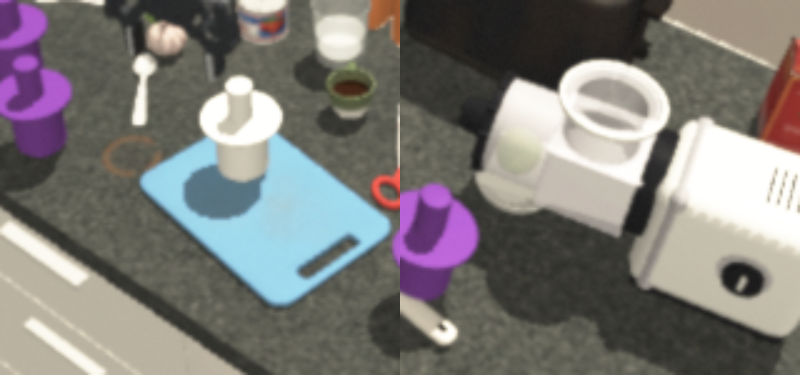

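The pusher stands upright on the board at (243,150), the lime lies in the drum at (518,150), and the arm is clear of everything.

```bash
python3 -c "
from station import manip as m
print(m.sign_off())"
```

```text
the job is handed in; nothing more can be done
None
```

I handed the job in at about 27 s: the lime is in the juicer's drum after a collar-on-rim push of about 16 N, and the pusher stands upright back on the board; I didn't see the flap up close, but with the lime well clear of it and the pusher out, it should be shut.

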